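Find the tea caddy's lid

TASK

One of the three round steel lids on the dresser fits the open steel caddy on the wicker-look tray: neither too small, so that it sinks into the mouth, nor too wide to go in. Put that lid on the caddy and press it straight down until it snaps in and its disc lies flat on the rim, then let go; the other two lids should be left lying on the dresser.

Things in the scene. Friction and masses are not known exactly. Their poses are not given: they have to be found in the camera images.
- caddy_mouth (a point): Centre of the round steel caddy's mouth at rim height, 130 mm above the dresser; z up. Caddy fixed, 92 mm across, 100 tall, mouth 84 wide. Sprung catches inside stop the right lid 13 mm too high; about 10 N straight down (20 is safe) snaps it in, disc on rim. Kettle, top 235 mm above the dresser, 45 mm or more clear to the left; two mugs, top 120 mm, 50 mm or more clear.
- lid_a_knob (a point): Smallest lid: steel disc 76 mm across, 4 thick; wooden knob on top 24 across, 46 tall; plug below 26 deep, 55 across, foot tapered to 32. Too small for the caddy. Point: half-way up the knob, 23 mm above the disc's top, 27 above its underside, 53 above the plug's foot, on which it stands on the dresser. z up the knob. 120 g.
- lid_b_knob (a point): Middle lid: steel disc 100 mm across, 4 thick; wooden knob on top 24 across, 46 tall; plug below 26 deep, 79 across, foot tapered to 56. It fits the caddy. Point: half-way up the knob, 23 mm above the disc's top, 27 above its underside, 53 above the plug's foot, on which it stands on the dresser. z up the knob. 120 g.
- lid_c_knob (a point): Largest lid: steel disc 122 mm across, 4 thick; wooden knob on top 24 across, 46 tall; plug below 26 deep, 101 across, foot tapered to 78. Too wide for the caddy. Point: half-way up the knob, 23 mm above the disc's top, 27 above its underside, 53 above the plug's foot, on which it stands on the dresser. z up the knob. 120 g.
Not all that is in view belongs to the job. Leave any pink look-alike of the part that bears lid_c_knob alone. Leave any green look-alike of the part that bears lid_b_knob alone.

How it is judged:
At the end, for the whole second after the job is handed in: The middle-sized lid is snapped home in the caddy and at rest: its knob centre within 10 mm of the mouth's axis and 20 to 32 mm above the rim (27 when home), tilted less than 8.5 degrees; the other two lids lie on the dresser, their knob centres less than 68 mm above it (horizontal distance between lid_b_knob and caddy_mouth below 0.01 m and z of lid_b_knob in the frame of caddy_mouth between 0.02 and 0.032 m and angle between lid_b_knob's own z axis and vertical below 0.15 rad and linear speed of lid_b below 0.02 m/s and height (world z) of lid_a_knob between 0 and 0.068 m and height (world z) of lid_c_knob between 0 and 0.068 m); the robot touches nothing.
It also fails if it takes over 38 s, if anything falls off the work surface, if the arm or the gripper's body presses on something with over 40 N, if the wrist force passes 120 N, or if a joint passes its speed limit or range.

ROBOT

A 6-joint arm with a two-finger parallel gripper is mounted at the origin on the work surface. World frame = base frame: x ahead of the robot, y to its left, z up, the work surface at z = 0. Lengths are in m, angles in rad, forces in N, time in s.
With the tool pointing down it reaches from about 0.375 to 0.925 m from the base axis. Payload 5.7 kg.
Tool frame: the origin (TCP) lies at the very end of the fingers, on their centre line; the grasp point (between the pads) lies 19 mm behind it; z points along the fingers, y is the line along which they close (so a half turn about z gives the same grasp; the last joint's range is limited). The gripper opens to 85 mm and grips with 20 to 120 N. Pads are 22 mm wide; open, the fingers measure 114 mm over their backs; the gripper's body (76 mm by 85 mm) begins 54 mm behind the grasp point. The pads swing forward as they close: fully open they stand 13 mm farther back than shut.
Start: joints at [1.192, 0.359, 1.51, -0, 1.272, -0.115], TCP at [0.156, 0.579, 0.231] pointing down, gripper open.
Joint ranges: [-2.97, 2.97], [-1.01, 2.36], [0.21, 2.38], [-0.96, 4.11], [0.2, 2.71], [-2.98, 2.98]. Speed limits (rad/s): [2.39, 2.39, 3.14, 3.14, 3.14, 3.14].

INTERFACE

Orientations are given as a unit quaternion [w, x, y, z].
In Python, from plant import ctrl gives the robot as it stands. The module is installed in compiled form; this text tells all that it offers.
- The arm moves only by the tool apply_moves, never from a script. Its argument "moves" is a list of rows, each a list of 2 entries, a list of its own where there are three numbers: the shift along the tool's x, y, z normalised to -1 to 1, where 1 is 250 mm, then the turn about the tool's z normalised to -1 to 1, where 1 is 90 degrees. A call has 1 to 5 rows; each row is the pose to reach, as a shift and turn from the pose commanded when the call began, along the tool's axes at that moment; what a row does not reach only later rows make up. A row lasts 1/12 s, in which the tool goes at most 41.7 mm and 7.16 degrees, less where a joint would pass 70% of its speed; a pose out of reach is approached as far as the arm can. A call with a number of a shift or a turn outside -1 to 1 is refused whole. A call with a gripper value outside its range is refused whole. "hand" is the closure in counts, from 0 (fully open) to 255 (shut), set as the call begins (left out, the last holds). The fingers move at their own pace and stop on an object; "newtons" is the grip in N (left out, the last holds). Time passes only in rows, so rows that repeat a pose let the fingers close. It gives the time, the measured TCP pose, the force, the opening and the grip force at its end, in the units of the state.
- ctrl.sense(): the state, without advancing time (a new reading comes with each control period).
- ctrl.camera(name): name is "scene" or "top" or "wrist"; returns the picture (400x640x3 uint8, blue, green, red); there is no depth.
- ctrl.camera_info(name): a dict with "fx", "fy", "cx", "cy" (pixels), "T" (4x4, takes a point from camera to world coordinates); the wrist camera has in their place "mount" (4x4, takes a point from camera to tool coordinates, whose origin is the TCP and whose axes are the flange's). Camera axes: x right, y down, z forward; pixel columns grow to the right and rows downward; lengths in m; the calibration is good to about 2 mm. The wrist camera is an equidistant fisheye: a pixel r from the principal point sees the ray r / f radians off the axis. A picture is of the moment at which its call begins: read the wrist's pose just before it. camera_info takes no time and is no camera call.
- ctrl.finish_job(): hands the job in; it is judged then, once.
The state is a dict: "time_s": time; "joint_positions": joint angles; "dq": joint speeds; "joint_efforts": joint torques, N m; "ee_pos": TCP position; "eef_rot": TCP orientation; "ft_force": force on the tool from outside, world axes, zero at the start; "torque": the same for the moment, N m; "finger_gap": finger opening in m; "grasp_force": force on a finger pad.
Only numpy, scipy, OpenCV 4.12 (cv2) and the standard library are available. Lean on these libraries where they do the work, as an engineer would, in place of code of your own. Each camera call takes 0.05 s, during which the arm holds its last target. There are 200 camera calls.

## Working session

There is one attempt and no reset: what is moved stays moved. The work goes in short steps, Python scripts to look and compute and a tool call to move; the robot and the scene stay as the last step left them, time stands still between calls to the robot, and variables do not carry over. Pictures are saved under pics/ and viewed, at most 10 in all, crops included, and the job is handed in when it is done.

Besides the shell and the picture viewer there is one more tool, called after "Emit:" as name(argument=value, ...) on one line, values as JSON. apply_moves: Moves the arm, as the interface text tells. Its arguments: {"type":"object","properties":{"moves":{"type":"array","items":{"type":"array"}},"hand":{"type":"number"},"newtons":{"type":"number"}},"required":["moves"]}

```bash
mkdir -p pics; python3 - <<'E'
from plant import ctrl
import cv2,numpy as np
s=ctrl.sense();print(s['time_s'],s['ee_pos'],s['eef_rot'],s['finger_gap'])
for n in('scene','top'):
    cv2.imwrite(f'pics/{n}0.png',ctrl.camera(n));i=ctrl.camera_info(n);print(n,i['fx'],i['cx'],i['cy'],np.round(i['T'],3).tolist())
E
```

```text
0.0 [0.15619922 0.57857852 0.23043619] [-2.48804167e-04  1.31536627e-01  9.91310847e-01 -9.26822676e-04] 0.08533638896547206
scene 466.85125318810856 319.388151902377 203.5489730860873 [[-0.23, 0.514, -0.827, 1.256], [0.973, 0.143, -0.182, 0.03], [0.025, -0.846, -0.533, 0.574], [0.0, 0.0, 0.0, 1.0]]
top 415.1555855743719 326.03011447912013 198.18140445966148 [[0.015, -0.988, 0.151, 0.377], [-1.0, -0.014, 0.006, -0.146], [-0.004, -0.151, -0.989, 1.027], [0.0, 0.0, 0.0, 1.0]]
```

View pics/top0.png

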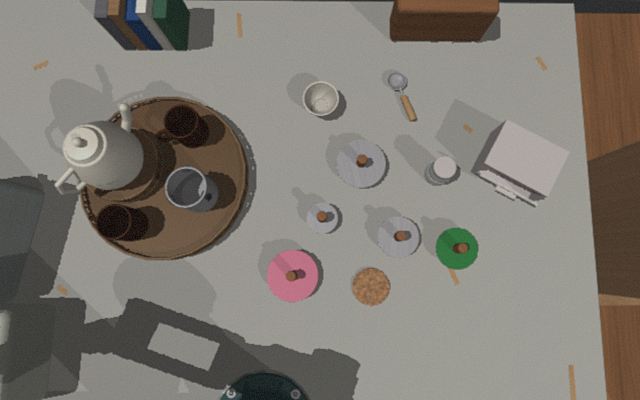

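View pics/scene0.png

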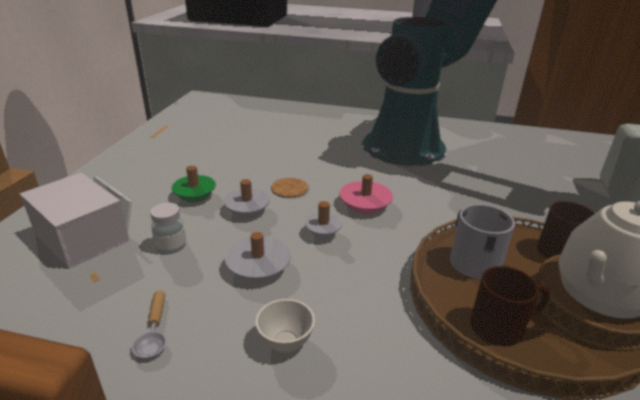

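The top view shows grey lids at (360,162) large, (400,236) middle and (322,218) small. The caddy is at (187,188), with the mugs at (185,124) and (120,222) and the kettle at (103,155). The scene view shows the caddy rim near (484,222).

```bash
cat > h.py <<'E'
import cv2,numpy as np
from plant import ctrl
from scipy.spatial.transform import Rotation as R
def ray(n,u,v):
    i=ctrl.camera_info(n);T=i['T'];d=T[:3,:3]@[(u-i['cx'])/i['fx'],(v-i['cy'])/i['fy'],1];return T[:3,3],d
def plane(n,u,v,z):
    o,d=ray(n,u,v);return o+d*(z-o[2])/d[2]
def wplane(p,q,u,v,z):
    i=ctrl.camera_info('wrist');M=i['mount'];x,y=(u-i['cx']),(v-i['cy']);r=np.hypot(x,y)+1e-9;a=r/i['fx']
    dc=np.array([np.sin(a)*x/r,np.sin(a)*y/r,np.cos(a)])
    Rw=R.from_quat(np.roll(q,-1)).as_matrix();o=np.array(p)+Rw@M[:3,3];d=Rw@M[:3,:3]@dc
    return o+d*(z-o[2])/d[2]
E
python3 - <<'E'
from h import *
im=cv2.imread('pics/top0.png');b,g,r=[im[...,k].astype(int) for k in range(3)]
brown=((r-b)>40).astype(np.uint8)
for nm,(x,y) in dict(A=(322,217),B=(400,236),C=(362,160)).items():
    m=np.zeros_like(brown);m[y-12:y+13,x-12:x+13]=brown[y-12:y+13,x-12:x+13]
    M=cv2.moments(m,True);u,v=M['m10']/M['m00'],M['m01']/M['m00'];print(nm,u,v,M['m00'],plane('top',u,v,.053))
hs=cv2.cvtColor(im,cv2.COLOR_BGR2HSV)
for p in[(390,225),(350,150),(300,200),(187,175),(174,188),(187,190),(205,195),(187,168)]: print(p,im[p[1],p[0]])
i=ctrl.camera_info('wrist');print(i['fx'],i['cx'],i['cy'],np.round(i['mount'],3).tolist())
c=cv2.resize(im[150:265,155:440],None,fx=2.8,fy=2.8,interpolation=cv2.INTER_CUBIC)
s=cv2.imread('pics/scene0.png')[195:285,430:530]
c2=cv2.resize(s,None,fx=2.5,fy=2.5);o=np.zeros((c.shape[0]+c2.shape[0],c.shape[1],3),np.uint8);o[:c.shape[0]]=c;o[c.shape[0]:,:c2.shape[1]]=c2
cv2.imwrite('pics/c1.png',o);print(o.shape)
E
```

```text
A 321.6 215.84285714285716 70.0 [ 0.48308919 -0.12986242  0.053     ]
B 400.5064935064935 235.41558441558442 77.0 [ 0.43968888 -0.31525104  0.053     ]
C 361.94117647058823 158.97058823529412 68.0 [ 0.62208086 -0.22474652  0.053     ]
(390, 225) [132 131 132]
(350, 150) [136 134 136]
(300, 200) [128 136 137]
(187, 175) [76 72 75]
(174, 188) [75 74 75]
(187, 190) [66 66 68]
(205, 195) [58 56 56]
(187, 168) [124 120 123]
309.70691628693146 320.5757186651525 196.01771463493625 [[0.001, -0.958, -0.288, 0.073], [1.0, 0.001, 0.0, 0.0], [0.0, -0.288, 0.958, -0.143], [0.0, 0.0, 0.0, 1.0]]
(547, 798, 3)
```

View pics/c1.png

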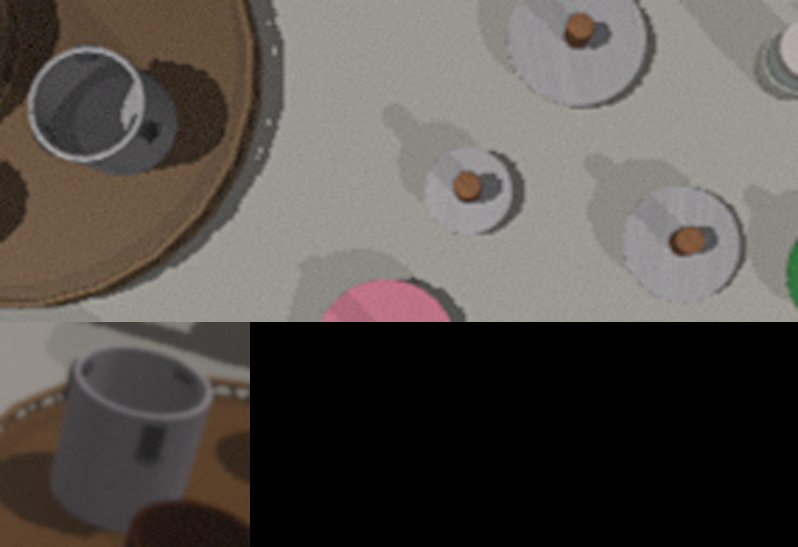

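The crop shows the caddy rim as an ellipse at crop (87,104), radius 58, which is top pixel (186,187). The middle lid's disc is centred at crop (684,244), with its knob at (688,240).

```bash
python3 - <<'E'
from h import *
im=cv2.imread('pics/top0.png');g=cv2.cvtColor(im,cv2.COLOR_BGR2GRAY);hs=cv2.cvtColor(im,cv2.COLOR_BGR2HSV)
print('disc guess',plane('top',399.2,237.0,.03))
m=((g>95)&(hs[...,1]<40)).astype(np.uint8)
m2=np.zeros_like(m);m2[160:215,160:215]=m[160:215,160:215]
# rim: outermost bright pixel along rays from the guess, within 17..24 px
P=[]
for a in np.linspace(0,2*np.pi,72,endpoint=False):
    rr=np.arange(17,24,.25);x=186+rr*np.cos(a);y=187+rr*np.sin(a)
    val=cv2.remap(g.astype(np.float32),x.astype(np.float32)[None],y.astype(np.float32)[None],cv2.INTER_LINEAR)[0]
    k=val.argmax();P.append((x[k],y[k]))
P=np.array(P,np.float32);e=cv2.fitEllipse(P);print(e);print('caddy top',plane('top',*e[0],.13))
for du in(-e[1][0]/2,e[1][0]/2):print(plane('top',e[0][0]+du,e[0][1],.13))
print('caddy scene',plane('scene',486,219,.13))
s=ctrl.sense();print(R.from_quat(np.roll(s['eef_rot'],-1)).as_matrix().round(3))
E
```

```text
disc guess [ 0.43734537 -0.31607623  0.03      ]
((185.05479431152344, 186.8229217529297), (38.255496978759766, 40.377769470214844), 48.4268684387207)
caddy top [0.53452468 0.17010749 0.13      ]
[0.53393788 0.21222715 0.13      ]
[0.53511124 0.1280043  0.13      ]
caddy scene [0.53862913 0.16725437 0.13      ]
[[-0.965  0.261 -0.001]
 [ 0.261  0.965 -0.002]
 [ 0.    -0.002 -1.   ]]
```

Emit:
apply_moves(moves=[[[-0.55, -0.58, -0.2], 0], [[-0.55, -0.58, -0.2], 0], [[-0.55, -0.58, -0.2], 0], [[-0.55, -0.58, -0.2], 0], [[-0.55, -0.58, -0.2], 0]])

```text
time_s: 0.52
ee_pos: [0.2516, 0.4013, 0.2813]
eef_rot: [-0.0, 0.131, 0.991, -0.001]
ft_force: [1.0, 0.9, 0.3]
finger_gap: 0.0856
grasp_force: 0.0
```

Emit:
apply_moves(moves=[[[-0.6, -0.58, 0], 0], [[-0.6, -0.58, 0], 0], [[-0.6, -0.58, 0], 0], [[-0.6, -0.58, 0], 0], [[-0.6, -0.58, 0], 0]])

```text
time_s: 0.93
ee_pos: [0.3584, 0.2226, 0.2813]
eef_rot: [-0.0, 0.131, 0.991, -0.0]
ft_force: [0.2, 0.3, 0.9]
finger_gap: 0.0852
grasp_force: 0.0
```

Emit:
apply_moves(moves=[[[-0.5, -0.65, 0], 0], [[-0.5, -0.65, 0], 0], [[-0.5, -0.65, 0], 0], [[-0.5, -0.65, 0], 0], [[-0.5, -0.65, 0], 0]])

```text
time_s: 1.35
ee_pos: [0.4367, 0.0327, 0.2812]
eef_rot: [-0.0, 0.132, 0.991, -0.0]
ft_force: [-0.1, 1.1, 0.1]
finger_gap: 0.0856
grasp_force: 0.0
```

Emit:
apply_moves(moves=[[[-0.19, -0.78, 0.2], 0], [[-0.19, -0.78, 0.2], 0], [[-0.19, -0.78, 0.2], 0], [[-0.19, -0.78, 0.2], 0], [[-0.19, -0.78, 0.2], 0]])

```text
time_s: 1.77
ee_pos: [0.4308, -0.1676, 0.2307]
eef_rot: [-0.0, 0.132, 0.991, -0.0]
ft_force: [0.6, 0.2, 0.0]
finger_gap: 0.0853
grasp_force: 0.0
```

Emit:
apply_moves(moves=[[[-0.185, -0.56, 0.32], 0], [[-0.185, -0.56, 0.32], 0], [[-0.185, -0.56, 0.32], 0], [[-0.185, -0.56, 0.32], 0], [[-0.185, -0.56, 0.32], 0]])

```text
time_s: 2.18
ee_pos: [0.439, -0.3182, 0.1478]
eef_rot: [-0.001, 0.133, 0.991, -0.0]
ft_force: [0.1, 0.4, 0.1]
finger_gap: 0.0852
grasp_force: 0.0
```

```bash
python3 - <<'E'
from h import *
ctrl.camera('wrist')
s=ctrl.sense();im=ctrl.camera('wrist');cv2.imwrite('pics/w1.png',im);np.save('w1.npy',np.r_[s['ee_pos'],s['eef_rot']]);print(s['ee_pos'])
E
```

```text
[ 0.43871928 -0.31534589  0.14885527]
```

View pics/w1.png

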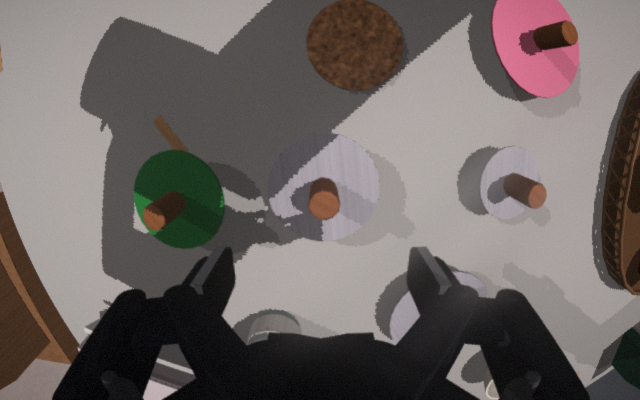

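The wrist view shows the middle lid between the fingers: disc centre near (323,187), knob top (324,206). The green lid at (179,199) stands clear of the left finger.

```bash
python3 - <<'E'
from h import *
a=np.load('w1.npy');p,q=a[:3],a[3:]
im=cv2.imread('pics/w1.png').astype(int);m=np.zeros(im.shape[:2],np.uint8);m[165:230,295:350]=((im[...,2]-im[...,0])[165:230,295:350]>35)
M=cv2.moments(m,True);u,v=M['m10']/M['m00'],M['m01']/M['m00'];print(u,v,cv2.boundingRect(m))
print(wplane(p,q,u,v,.058),'top',wplane(p,q,324,206,.076),'disc',wplane(p,q,323.5,187.5,.03),'green',wplane(p,q,179,199,.03))
for x in(269,379):print(wplane(p,q,x,187,.03))
E
```

```text
323.8744884038199 203.93042291950886 (309, 185, 31, 35)
[ 0.44271426 -0.31340947  0.058     ] top [ 0.4385707  -0.31239677  0.076     ] disc [ 0.43692601 -0.31186978  0.03      ] green [ 0.41106102 -0.44704963  0.03      ]
[ 0.4237333  -0.35808191  0.03      ]
[ 0.44936158 -0.26433617  0.03      ]
```

Emit:
apply_moves(moves=[[[0.0, 0.008, 0.15], 0], [[0.0, 0.008, 0.3], 0], [[0.0, 0.008, 0.4], 0], [[0.0, 0.008, 0.445], 0], [[0.0, 0.008, 0.445], 0]])

```text
time_s: 2.7
ee_pos: [0.4386, -0.3078, 0.0382]
eef_rot: [-0.002, 0.131, 0.991, 0.002]
ft_force: [-0.5, 0.1, -0.1]
finger_gap: 0.0854
grasp_force: 0.0
```

Emit:
apply_moves(moves=[[[0, 0, 0], 0], [[0, 0, 0], 0], [[0, 0, 0], 0], [[0, 0, 0], 0], [[0, 0, 0], 0]], hand=255, newtons=60)

```text
time_s: 3.12
ee_pos: [0.4408, -0.3114, 0.0412]
eef_rot: [0.001, 0.131, 0.991, -0.001]
ft_force: [-1.1, -1.7, 1.8]
finger_gap: 0.0253
grasp_force: 1.3
```

Emit:
apply_moves(moves=[[[0, 0, 0], 0], [[0, 0, 0], 0], [[0, 0, 0], 0], [[0, 0, 0], 0], [[0, 0, 0], 0]])

```text
time_s: 3.53
ee_pos: [0.4408, -0.3115, 0.041]
eef_rot: [0.001, 0.132, 0.991, -0.001]
ft_force: [-0.7, 0.5, 6.4]
finger_gap: 0.0227
grasp_force: 58.9
```

Emit:
apply_moves(moves=[[[0, 0, -0.05], 0], [[0, 0, -0.15], 0], [[0, 0, -0.3], 0], [[0, 0, -0.45], 0], [[0, 0, -0.6], 0]])

```text
time_s: 3.95
ee_pos: [0.4394, -0.3102, 0.1912]
eef_rot: [-0.001, 0.132, 0.991, 0.001]
ft_force: [0.6, -1.4, -1.6]
finger_gap: 0.0225
grasp_force: 58.9
```

Emit:
apply_moves(moves=[[[0, 0, -0.16], 0], [[0, 0, -0.3], 0], [[0, 0, -0.3], 0], [[0, 0, -0.3], 0], [[0, 0, -0.3], 0]])

```text
time_s: 4.37
ee_pos: [0.4395, -0.3102, 0.2643]
eef_rot: [-0.001, 0.132, 0.991, 0.0]
ft_force: [0.3, -0.1, -1.9]
finger_gap: 0.0224
grasp_force: 59.1
```

```bash
python3 - <<'E'
from h import *
s=ctrl.sense();im=ctrl.camera('wrist');im2=ctrl.camera('scene');np.save('w2.npy',np.r_[s['ee_pos'],s['eef_rot']]);print(s['ee_pos'],s['ft_force'],s['torque'],s['finger_gap'])
cv2.imwrite('pics/w2.png',np.vstack([im[100:400],im2[0:300]]));cv2.imwrite('pics/w2raw.png',im)
E
```

```text
[ 0.43949228 -0.31024847  0.26425665] [ 0.32707058 -0.10136757 -1.90909584] [ 0.01184501 -0.00387751 -0.01515687] 0.022401668899414307
```

View pics/w2.png

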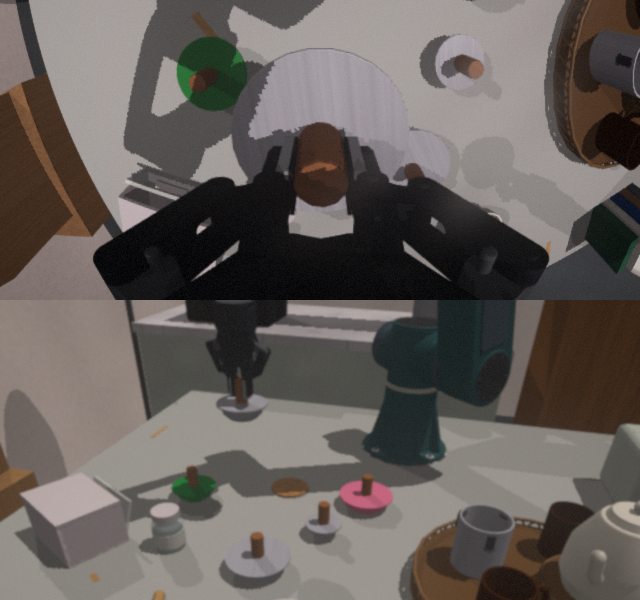

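The lid is held level. Its disc spans columns 231 to 411 in the wrist view, front edge at row 148. The caddy is clear at (630,160).

```bash
python3 - <<'E'
from h import *
a=np.load('w2.npy');p,q=a[:3],a[3:];Rw=R.from_quat(np.roll(q,-1)).as_matrix()
im=cv2.imread('pics/w2raw.png');hs=cv2.cvtColor(im,cv2.COLOR_BGR2HSV)
pts=[]
g=cv2.GaussianBlur(cv2.cvtColor(im,cv2.COLOR_BGR2GRAY),(3,3),0).astype(np.float32)
for ang in np.radians(np.r_[185:236:3,250:300:3,330:350:3]):
    rr=np.arange(76,100,.5);x=(321+rr*np.cos(ang)).astype(np.float32);y=(236+rr*np.sin(ang)).astype(np.float32)
    v=cv2.remap(g,x[None],y[None],1)[0];k=np.abs(v[4:]-v[:-4]).argmax()+2;pts.append((x[k],y[k]))
for z in(.253,):
    W=np.array([Rw.T@(wplane(p,q,*c,z)-p) for c in pts])[:,:2]
    from scipy.optimize import least_squares
    r=least_squares(lambda t:np.hypot(*(W-t[:2]).T)-t[2],[0,0,.05],loss='soft_l1',f_scale=.001);print(r.x,np.abs(r.fun).round(4))
print('knob', Rw.T@(wplane(p,q,320,297,.299)-p))
print('caddy rel', Rw.T@(np.array([.535,.169,0])-p))
E
```

```text
[0.00281553 0.00018316 0.04948053] [0.001  0.0001 0.0001 0.0002 0.0006 0.0005 0.0002 0.0004 0.0002 0.0002
 0.0002 0.0074 0.0073 0.0072 0.005  0.0039 0.0038 0.0006 0.0004 0.0005
 0.0003 0.0006 0.0003 0.0001 0.0001 0.0004 0.0006 0.0004 0.0003 0.0003
 0.0005 0.0008 0.0002 0.0001 0.0001 0.0004 0.0001 0.0006 0.0003 0.0004
 0.0008]
knob [-3.54125778e-03  1.11680904e-05 -3.47481571e-02]
caddy rel [0.0324301  0.487407   0.26460368]
```

Emit:
apply_moves(moves=[[[0.05, 0.1, 0], 0], [[0.05, 0.25, 0], 0], [[0.05, 0.42, 0], 0], [[0.05, 0.58, 0], 0], [[0.05, 0.74, 0], 0]])

```text
time_s: 4.88
ee_pos: [0.4753, -0.1269, 0.2631]
eef_rot: [-0.002, 0.132, 0.991, 0.001]
ft_force: [0.1, 0.2, -1.9]
finger_gap: 0.0227
grasp_force: 59.1
```

Emit:
apply_moves(moves=[[[0.05, 0.16, 0], 0], [[0.05, 0.32, 0], 0], [[0.05, 0.46, 0], 0], [[0.05, 0.56, 0], 0], [[0.05, 0.6, 0], 0]])

```text
time_s: 5.3
ee_pos: [0.5028, 0.0225, 0.2632]
eef_rot: [-0.002, 0.13, 0.991, 0.001]
ft_force: [-1.0, -0.2, -1.4]
finger_gap: 0.0225
grasp_force: 59.3
```

Emit:
apply_moves(moves=[[[0, 0, 0], 0], [[0, 0, 0], 0]])

```text
time_s: 5.47
ee_pos: [0.5026, 0.0189, 0.2638]
eef_rot: [-0.001, 0.131, 0.991, -0.001]
ft_force: [0.0, -0.9, -1.3]
finger_gap: 0.0223
grasp_force: 59.3
```

```bash
python3 - <<'E'
from h import *
s=ctrl.sense();im=ctrl.camera('wrist');np.save('w3.npy',np.r_[s['ee_pos'],s['eef_rot']]);print(s['ee_pos'],s['finger_gap'],s['time_s'])
cv2.imwrite('pics/w3.png',im)
E
```

```text
[0.50261089 0.01893221 0.26375587] 0.022332205105019712 5.4667
```

View pics/w3.png

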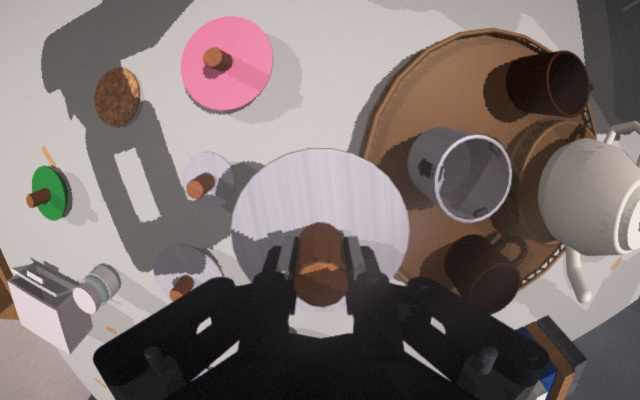

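The caddy rim is fully visible as a bright ring centred near (472,178), about 40 px in radius.

```bash
python3 - <<'E'
from h import *
from scipy.optimize import least_squares
a=np.load('w3.npy');p,q=a[:3],a[3:];Rw=R.from_quat(np.roll(q,-1)).as_matrix()
g=cv2.cvtColor(cv2.imread('pics/w3.png'),cv2.COLOR_BGR2GRAY).astype(np.float32)
W=[]
for t in np.linspace(0,2*np.pi,60,endpoint=False):
    rr=np.arange(32,50,.5);x=(472+rr*np.cos(t)).astype(np.float32);y=(178+rr*np.sin(t)).astype(np.float32)
    k=cv2.remap(g,x[None],y[None],1)[0].argmax();W.append(wplane(p,q,x[k],y[k],.13))
W=np.array(W)[:,:2]
r=least_squares(lambda t:np.hypot(*(W-t[:2]).T)-t[2],[.535,.169,.044],loss='soft_l1',f_scale=.001);print(r.x,np.median(np.abs(r.fun)))
for c in(r.x[:2],(.535,.169)):
    print(Rw.T@(np.r_[c,p[2]]-p)-[.0028,0,0])
E
```

```text
[0.53501154 0.1703421  0.04362532] 0.00018303229473558974
[ 0.00517561  0.15463217 -0.00019258]
[ 0.00483869  0.153333   -0.00019167]
```

Emit:
apply_moves(moves=[[[0.02, 0.12, 0], 0], [[0.02, 0.28, 0], 0], [[0.02, 0.44, 0], 0], [[0.02, 0.56, 0], 0], [[0.02, 0.616, 0], 0]])

```text
time_s: 5.93
ee_pos: [0.5397, 0.1706, 0.2647]
eef_rot: [0.0, 0.132, 0.991, 0.0]
ft_force: [-0.3, -0.5, -1.5]
finger_gap: 0.0227
grasp_force: 59.7
```

Emit:
apply_moves(moves=[[[0, 0, 0.1], 0], [[0, 0, 0.2], 0], [[0, 0, 0.28], 0], [[0, 0, 0.32], 0], [[0, 0, 0.32], 0]])

```text
time_s: 6.35
ee_pos: [0.5368, 0.167, 0.1824]
eef_rot: [-0.003, 0.132, 0.991, -0.001]
ft_force: [-0.2, -0.3, -1.3]
finger_gap: 0.0224
grasp_force: 59.8
```

```bash
python3 - <<'E'
from h import *
s=ctrl.sense();print(s['ee_pos'],s['ft_force'],s['finger_gap'])
t=ctrl.camera('top')[130:260,100:300];c=ctrl.camera('scene')[100:300,400:640]
cv2.imwrite('pics/p4.png',np.hstack([cv2.resize(t,(400,260)),cv2.resize(c,(312,260))]))
E
```

```text
[0.5368041  0.16702717 0.18239784] [-0.20961118 -0.29289674 -1.26131263] 0.022354916694094316
```

View pics/p4.png

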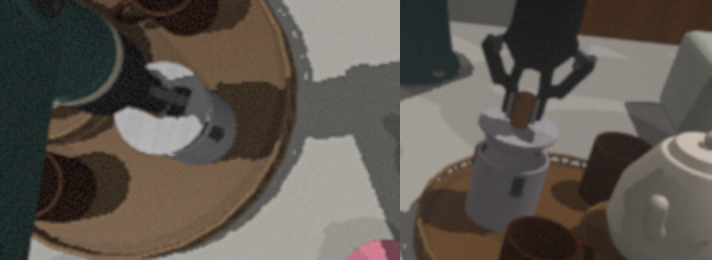

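The lid sits centred just above the caddy mouth, clear of kettle and mugs. Lowering it into the mouth.

Emit:
apply_moves(moves=[[[0, 0.005, 0.02], 0], [[0, 0.005, 0.04], 0], [[0, 0.005, 0.06], 0], [[0, 0.005, 0.08], 0], [[0, 0.005, 0.088], 0]])

```text
time_s: 6.87
ee_pos: [0.5386, 0.1702, 0.1623]
eef_rot: [-0.0, 0.131, 0.991, -0.0]
ft_force: [-0.2, 1.2, -2.0]
finger_gap: 0.0226
grasp_force: 59.8
```

Emit:
apply_moves(moves=[[[0, 0, 0.004], 0], [[0, 0, 0.008], 0], [[0, 0, 0.012], 0], [[0, 0, 0.016], 0], [[0, 0, 0.016], 0]])

```text
time_s: 7.28
ee_pos: [0.539, 0.1703, 0.159]
eef_rot: [-0.0, 0.131, 0.991, -0.0]
ft_force: [0.1, -0.4, -2.3]
finger_gap: 0.0227
grasp_force: 59.8
```

Emit:
apply_moves(moves=[[[0, 0, 0.006], 0], [[0, 0, 0.012], 0], [[0, 0, 0.018], 0], [[0, 0, 0.018], 0]])

```text
time_s: 7.62
ee_pos: [0.5396, 0.1703, 0.1551]
eef_rot: [0.001, 0.131, 0.991, 0.0]
ft_force: [-1.0, -0.9, 3.3]
finger_gap: 0.0228
grasp_force: 60.3
```

Contact with the catches; pressing on in small steps.

Emit:
apply_moves(moves=[[[0, 0, 0.006], 0], [[0, 0, 0.012], 0], [[0, 0, 0.016], 0], [[0, 0, 0.016], 0]])

```text
time_s: 7.95
ee_pos: [0.5391, 0.1703, 0.1502]
eef_rot: [0.0, 0.132, 0.991, 0.0]
ft_force: [1.2, 0.8, -1.5]
finger_gap: 0.0225
grasp_force: 60.0
```

Emit:
apply_moves(moves=[[[0, 0, 0.006], 0], [[0, 0, 0.012], 0], [[0, 0, 0.012], 0]])

```text
time_s: 8.2
ee_pos: [0.5376, 0.1703, 0.1462]
eef_rot: [-0.002, 0.132, 0.991, -0.0]
ft_force: [0.4, 0.7, -9.4]
finger_gap: 0.0226
grasp_force: 59.1
```

Emit:
apply_moves(moves=[[[0, 0, 0.004], 0], [[0, 0, 0.008], 0], [[0, 0, 0.012], 0], [[0, 0, 0.012], 0]])

```text
time_s: 8.53
ee_pos: [0.5392, 0.1702, 0.1452]
eef_rot: [0.0, 0.131, 0.991, -0.0]
ft_force: [-2.2, -0.3, 1.9]
finger_gap: 0.0228
grasp_force: 59.9
```

Emit:
apply_moves(moves=[[[0, 0, 0.004], 0], [[0, 0, 0.008], 0], [[0, 0, 0.008], 0]])

```text
time_s: 8.78
ee_pos: [0.5391, 0.17, 0.1449]
eef_rot: [0.0, 0.131, 0.991, -0.0]
ft_force: [-9.0, -2.7, 17.2]
finger_gap: 0.0226
grasp_force: 61.3
```

Hard stop at the expected home height, so I release and retract.

Emit:
apply_moves(moves=[[[0, 0, -0.008], 0], [[0, 0, -0.008], 0]])

```text
time_s: 8.95
ee_pos: [0.5396, 0.1701, 0.1452]
eef_rot: [0.001, 0.132, 0.991, 0.0]
ft_force: [-1.1, -0.7, 4.0]
finger_gap: 0.0225
grasp_force: 60.4
```

Emit:
apply_moves(moves=[[[0, 0, 0], 0], [[0, 0, 0], 0], [[0, 0, 0], 0], [[0, 0, 0], 0], [[0, 0, 0], 0]], hand=60)

```text
time_s: 9.37
ee_pos: [0.5392, 0.1702, 0.1444]
eef_rot: [0.0, 0.132, 0.991, -0.0]
ft_force: [-0.2, 0.5, 0.4]
finger_gap: 0.0655
grasp_force: 0.0
```

Emit:
apply_moves(moves=[[[0, 0, -0.05], 0], [[0, 0, -0.15], 0], [[0, 0, -0.3], 0], [[0, 0, -0.45], 0], [[0, 0, -0.5], 0]])

```text
time_s: 9.78
ee_pos: [0.5418, 0.1708, 0.275]
eef_rot: [0.004, 0.131, 0.991, 0.001]
ft_force: [0.7, 1.0, -0.3]
finger_gap: 0.0651
grasp_force: 0.0
```

Emit:
apply_moves(moves=[[[0, -0.15, 0], 0], [[0, -0.3, 0], 0], [[0, -0.45, 0], 0], [[0, -0.6, 0], 0], [[0, -0.6, 0], 0]])

```text
time_s: 10.2
ee_pos: [0.4982, 0.0203, 0.2695]
eef_rot: [-0.0, 0.133, 0.991, -0.002]
ft_force: [0.4, 0.1, 0.3]
finger_gap: 0.0657
grasp_force: 0.0
```

```bash
python3 - <<'E'
from h import *
s=ctrl.sense();w=ctrl.camera('wrist');np.save('w5.npy',np.r_[s['ee_pos'],s['eef_rot']]);print(s['ee_pos'],s['ft_force'],s['time_s'])
c=ctrl.camera('scene')[150:300,400:560];cv2.imwrite('pics/w5.png',w)
cv2.imwrite('pics/p5.png',np.hstack([w[80:300,320:640],cv2.resize(c,(235,220))]))
E
```

```text
[0.49818181 0.02025774 0.26951547] [0.3939488  0.07677908 0.33614265] 10.2
```

View pics/p5.png

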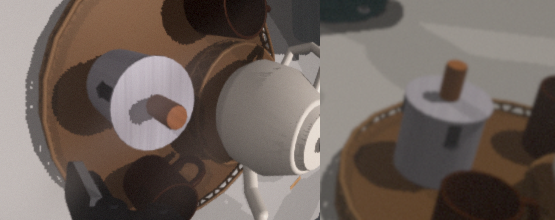

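The lid lies flush on the rim, knob upright and the gripper clear; the two other lids were not touched.

```bash
python3 -c "
from plant import ctrl
print(ctrl.finish_job())"
```

```text
the job is handed in; nothing more can be done
None
```

The middle lid is snapped into the caddy with its disc flat on the rim and the gripper clear; the other two lids were left untouched, and I handed the job in at about 10 s (the hand-in call returned no verdict).

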